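Knock four chocolates out of their mould onto the oak board

ROBOT

A 7-joint arm with a two-finger parallel gripper is mounted at the origin on the work surface. World frame = base frame: x ahead of the robot, y to its left, z up, the work surface at z = 0. Lengths are in m, angles in rad, forces in N, time in s.
With the tool pointing down it reaches from about 0.35 to 0.9 m from the base axis. Payload 8.1 kg.
Tool frame: the origin (TCP) lies on the centre line of the jaws, within the pads' length; the fingertips stand 17 mm ahead of it and the grasp point (between the pads) lies 2 mm behind it; z points along the fingers, y is the direction in which the jaws open and shut (so a half turn about z gives the same grasp; the last joint's range is limited). The gripper opens to 92 mm and grips with 3 to 60 N. Pads are 19 mm wide; open, the fingers measure 130 mm over their backs; the gripper's body (75 mm by 190 mm) begins 47 mm behind the grasp point.
Start: joints at [-1.205, 0.434, 0.025, 1.573, -0.012, 1.134, -0.075], TCP at [0.282, 0.558, 0.244] pointing down, gripper open.
Joint ranges: [-2.62, 2.62], [-0.44, 2.09], [-1.27, 1.32], [0.08, 2.57], [-1.32, 4.46], [0.12, 2], [-2.74, 2.74]. Speed limits (rad/s): [2.22, 2.22, 3.01, 3.01, 3.14, 3.14, 3.14].

INTERFACE

Orientations are given as a rotation vector (axis times angle).
In Python, from cell import arm, imaging, job gives the robot as it stands.
- The arm moves only by the tool jog_arm, never from a script. Its argument "moves" is a list of rows, each an object with "fingers": the closure, from -1 (fully open) to 1 (shut); "xyz": the shift along the tool's x, y, z in cm, a list of three; "angular": the turn, a rotation vector about the tool's x, y, z in rad, a list of three. In form: [{"fingers": fingers, "xyz": [dx, dy, dz], "angular": [ax, ay, az]}, ...]. A call has 1 to 12 rows; each row is the pose to reach, as a shift and turn from the pose commanded when the call began, along the tool's axes at that moment; what a row does not reach only later rows make up. A row lasts 1/8 s, in which the tool goes at most 62.5 mm and 10.7 degrees, less where a joint would pass 70% of its speed; a pose out of reach is approached as far as the arm can. A call with a gripper value outside its range is refused whole. The fingers move at their own pace and stop on an object; "grip_force" is the grip in N (left out, the last holds). Time passes only in rows, so rows that repeat a pose let the fingers close. It gives the time, the measured TCP pose, the force and the opening at its end, in the units of the state.
- arm.observe(): the state, without advancing time (a new reading comes with each control period).
- imaging.get_image(name): name is "side" or "top"; returns the picture (384x512x3 uint8, red, green, blue); there is no depth.
- imaging.camera_params(name): a dict with "fx", "fy", "cx", "cy" (pixels), "rvec" (rotation vector, rad) and "tvec" (3), from world to camera coordinates, as OpenCV has them. Camera axes: x right, y down, z forward; pixel columns grow to the right and rows downward; lengths in m; the calibration is good to about 2 mm. A picture is of the moment at which its call begins. camera_params takes no time and is no camera call.
- job.sign_off(): hands the job in, once; it reports no verdict.
The state is a dict: "clock": time; "joints": joint angles; "dq": joint speeds; "joint_efforts": joint torques, N m; "position": TCP position; "ee_rot": TCP orientation; "force": force on the tool from outside, world axes, zero at the start; "ft_torque": the same for the moment, N m; "width": opening from 0.0 (shut) to 1.0 (fully open).
Only numpy, scipy, OpenCV 4.12 (cv2) and the standard library are available. Lean on these libraries where they do the work, as an engineer would, in place of code of your own. Each camera call takes 0.05 s, during which the arm holds its last target. There are 200 camera calls.

TASK

Turn the chocolates out of the white mould: hold it upside down over the oak board that lies flat and rap it on the board until all four have come out and lie on the board on their broad bases. Then lay the empty mould flat on the bare table beside the board, either way up. Do not touch the chocolates with the fingers or let them fall from a height, and leave the other things on the table where they are.

Things in the scene. Friction and masses are not known exactly. Their poses are not given: they have to be found in the camera images.
- mould: Rigid white plastic chocolate mould: tray 66 mm (its x) by 100 (its y) by 30 high (its z), upright flat outer sides, 3 mm walls, 120 to 170 g, four cavities 2 by 2. Origin: centre of its underside; z points out of the open face. It starts right way up, its y within 0.45 rad of world y, with 16 g of chocolate in each cavity. It can be gripped across its 66 mm width and stands steadily on a 66 x 30 mm end.
- mould_mouth (a point): Centre of the mould's open face, z 30 mm in its frame, level with its rim; the chocolates' bases lie 8 mm below the rim. A flexible lip at either end of each cavity overhangs the chocolate by 0.6 mm, so it stays in while the mould is tipped, stood on end or held upside down and moved smoothly, but slips past the lips when the mould is jolted on the board. 1 to 4 raps that meet it at 0.1 to 0.2 m/s do.
- board: Oak board lying flat on the table on non-slip feet (it does not move), 170 mm (its x) by 240 mm (its y) by 15 mm thick. Origin: centre of its underside; its top is 15 mm above. It lies to one side of the robot's midline and the mould to the other, either way round.
- choc0: Dark brown chocolate, a flat-topped block 14 mm high tapering from a 28 x 43 mm broad base to a 23 x 38 mm narrow face, 16 g, starting in cavity 0 of the mould. Origin: centre of its narrow face; z points from the narrow face to the broad base (up while it sits in the upright mould, down once it lies turned out on its base, with the origin then 14 mm above what it lies on).
- choc1: Dark brown chocolate, a flat-topped block 14 mm high tapering from a 28 x 43 mm broad base to a 23 x 38 mm narrow face, 16 g, starting in cavity 1 of the mould. Origin: centre of its narrow face; z points from the narrow face to the broad base (up while it sits in the upright mould, down once it lies turned out on its base, with the origin then 14 mm above what it lies on).
- choc2: Dark brown chocolate, a flat-topped block 14 mm high tapering from a 28 x 43 mm broad base to a 23 x 38 mm narrow face, 16 g, starting in cavity 2 of the mould. Origin: centre of its narrow face; z points from the narrow face to the broad base (up while it sits in the upright mould, down once it lies turned out on its base, with the origin then 14 mm above what it lies on).
- choc3: Dark brown chocolate, a flat-topped block 14 mm high tapering from a 28 x 43 mm broad base to a 23 x 38 mm narrow face, 16 g, starting in cavity 3 of the mould. Origin: centre of its narrow face; z points from the narrow face to the broad base (up while it sits in the upright mould, down once it lies turned out on its base, with the origin then 14 mm above what it lies on).
- cavity0 (a point): Centre of the floor of the mould's cavity 0, at x -15.8, y -24.0, z 8 mm in the mould's frame; the chocolate's origin lies there while it is seated.
- cavity1 (a point): Centre of the floor of the mould's cavity 1, at x -15.8, y +24.0, z 8 mm in the mould's frame; the chocolate's origin lies there while it is seated.
- cavity2 (a point): Centre of the floor of the mould's cavity 2, at x +15.8, y -24.0, z 8 mm in the mould's frame; the chocolate's origin lies there while it is seated.
- cavity3 (a point): Centre of the floor of the mould's cavity 3, at x +15.8, y +24.0, z 8 mm in the mould's frame; the chocolate's origin lies there while it is seated.
- bowls: Bystander: stack of three pale melamine bowls, 140 mm across, 87 mm high; origin at the centre of its underside.
- canister: Bystander: closed aluminium coffee canister with a press-button lid, 103 mm across, 150 mm high; origin at the centre of its underside. A sugar bowl with a second, smaller board leaning on it stands fixed near it.
- poacher: Bystander: orange silicone egg poacher cup, 104 mm across (135 mm over its two lugs), 37 mm high; origin at the centre of its underside.
- mug: Bystander: blue mug, 82 mm across, 88 mm high; origin at the centre of its underside.
- teaspoon: Bystander: steel teaspoon lying along x between mould and board, 135 mm long, under 10 mm high; origin at its middle.
- eggcup: Bystander: white egg cup, 48 mm across, 50 mm high, near the robot's base; origin at the centre of its underside.

How it is judged:
By the outcome, as a careful person would: the job done as asked, in the order asked, and still so for the second after the job is handed in, with the robot touching nothing.
It also fails if it takes over 69 s, if anything falls off the work surface, if the arm or the gripper's body presses on something with over 40 N, if the wrist force passes 120 N, or if a joint passes its speed limit or range.

## Working session

There is one attempt and no reset: what is moved stays moved. The work goes in short steps, Python scripts to look and compute and a tool call to move; the robot and the scene stay as the last step left them, time stands still between calls to the robot, and variables do not carry over. Pictures are saved under pics/ and viewed, about 8 in all and at most 12, crops included, and the job is handed in when it is done.

Besides the shell and the picture viewer there is one more tool, called after ">>>" by a JSON object that holds its "fn" and its "kwargs". jog_arm: Moves the arm, as the interface text tells. Its arguments: {"type":"object","properties":{"moves":{"type":"array"},"grip_force":{"type":"number"}},"required":["moves"]}

```bash
mkdir -p pics; ls
python3 - <<'E'
from cell import arm, imaging, job
import cv2
for n in ("top","side"):
    cv2.imwrite(f"pics/{n}0.png",cv2.resize(imaging.get_image(n)[:,:,::-1],(800,600),interpolation=cv2.INTER_CUBIC))
    print(imaging.camera_params(n))
print(arm.observe())
E
```

```text
pics
{'fx': 397.7210854278192, 'fy': 397.7210854278192, 'cx': 255.76032664382393, 'cy': 190.98980545814118, 'rvec': array([ 2.19335325, -2.1393414 ,  0.09406202]), 'tvec': array([-0.09067422,  0.58095307,  1.11263627])}
{'fx': 373.3474232387589, 'fy': 373.3474232387589, 'cx': 261.2852225329559, 'cy': 193.94729824740853, 'rvec': array([ 0.75069043, -2.6597169 ,  1.06002596]), 'tvec': array([0.45337727, 0.31789778, 0.708209  ])}
{'clock': 0.1, 'joints': array([-1.20457023,  0.43520189,  0.02496769,  1.57399016, -0.01157605,
        1.13401472, -0.07510524]), 'dq': array([-0.00191177, -0.00163318, -0.00085194, -0.00211886,  0.00039382,
        0.00136109, -0.00064289]), 'joint_efforts': array([ 3.50298746e-03, -6.69122672e+01,  9.88301039e-01, -3.15148187e+01,
       -6.04128465e-02,  3.73964931e-02,  9.28638201e-05]), 'position': array([0.28225263, 0.55715003, 0.24299936]), 'ee_rot': array([-7.29750115e-01, -3.05546529e+00,  2.28893120e-03]), 'force': array([ 0.18208724,  0.19752598, -0.27817743]), 'ft_torque': array([-0.04041801,  0.00873341, -0.00703212]), 'width': 1.0011354191213713}
```

View pics/top0.png

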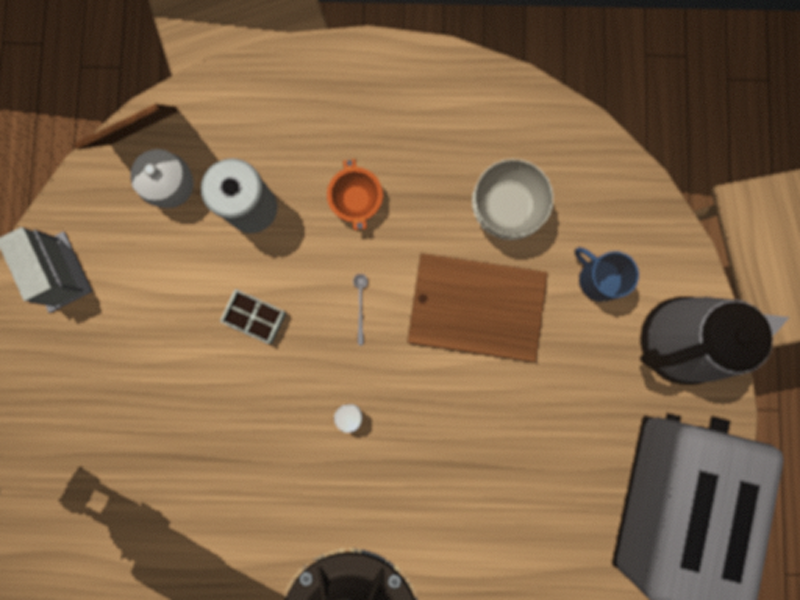

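View pics/side0.png

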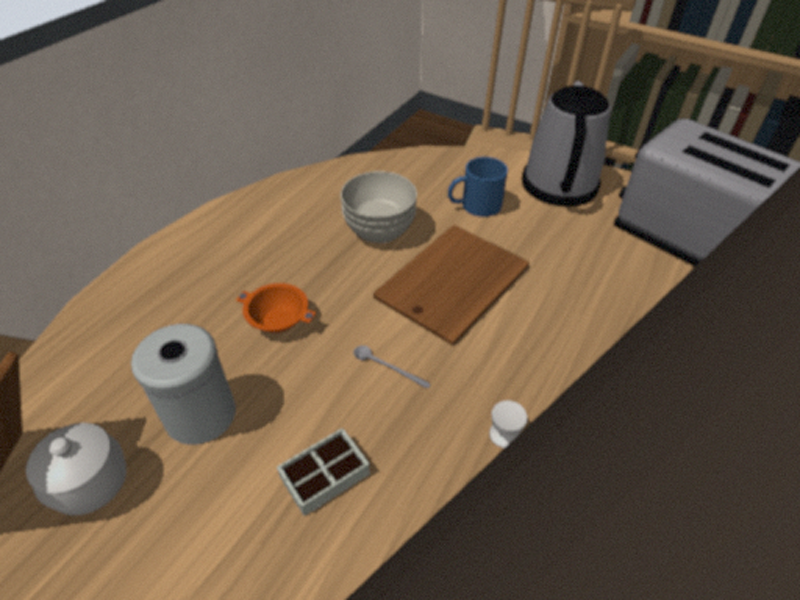

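The top view shows the mould at about (254,318), the board at (478,307), the spoon at (361,310) and the egg cup at (348,418), in 800x600 pixels. The side view agrees. Next I'll enlarge the mould and the board.

```bash
cat > h.py <<'E'
import numpy as np, cv2
from cell import arm, imaging, job
from scipy.spatial.transform import Rotation as R
def world(name,uv,z):
    p=imaging.camera_params(name); M=cv2.Rodrigues(p['rvec'])[0]; C=-M.T@p['tvec']
    uv=np.atleast_2d(uv).astype(float)
    d=np.c_[(uv[:,0]-p['cx'])/p['fx'],(uv[:,1]-p['cy'])/p['fy'],np.ones(len(uv))]@M
    return C+d*((z-C[2])/d[:,2])[:,None]
def pix(name,P):
    p=imaging.camera_params(name); K=np.array([[p['fx'],0,p['cx']],[0,p['fy'],p['cy']],[0,0,1]])
    return cv2.projectPoints(np.atleast_2d(P).astype(float),p['rvec'],p['tvec'],K,None)[0][:,0]
def crop(name,u0,v0,w,h,s,fn,img=None):
    im=imaging.get_image(name) if img is None else img
    c=cv2.resize(im[v0:v0+h,u0:u0+w,::-1],None,fx=s,fy=s,interpolation=cv2.INTER_CUBIC)
    cv2.imwrite(fn,c); return im
E
python3 - <<'E'
from h import *
im=imaging.get_image("top")
a=cv2.resize(im[175:235,130:195,::-1],None,fx=6,fy=6,interpolation=cv2.INTER_CUBIC)   # mould, 390x360
b=cv2.resize(im[155:239,250:360,::-1],None,fx=3.6,fy=3.6,interpolation=cv2.INTER_CUBIC) # board
H=np.zeros((max(a.shape[0],b.shape[0]),a.shape[1]+b.shape[1],3),np.uint8)
H[:a.shape[0],:a.shape[1]]=a; H[:b.shape[0],a.shape[1]:]=b
cv2.imwrite("pics/crop1.png",H); print(H.shape)
k=.64
def w(n,u,v,z): print(n,world("top",[(u*k,v*k)],z)[0].round(3))
w('spoon0',361,280,0.005);w('spoon1',361,345,0.005);w('eggcup',348,418,.05);w('poacher',356,195,.037);w('mug',608,276,.088);w('bowl',513,199,.087);w('can',232,188,.15)
E
```

```text
(360, 786, 3)
spoon0 [ 0.618 -0.002  0.005]
spoon1 [ 0.496 -0.006  0.005]
eggcup [0.366 0.009 0.05 ]
poacher [0.773 0.009 0.037]
mug [ 0.625 -0.438  0.088]
bowl [ 0.758 -0.272  0.087]
can [0.75  0.207 0.15 ]
```

View pics/crop1.png

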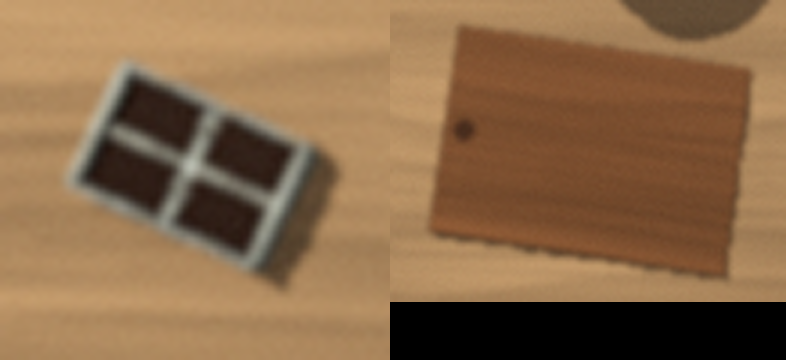

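Mould rim corners in the crop are (124,63), (68,183), about (308,148) and (250,268). Board corners, relative to its sub-crop, are (68,25), (360,70), (337,275) and (41,230).

Run:
```python
from h import *
m=np.array([(124,63),(308,148),(250,268),(68,183)])/6+[130,175]-.5+.5/6
b=np.array([(68,25),(360,70),(337,275),(41,230)])/3.6+[250,155]-.5
for n,q,z in(("mould",m,.03),("board",b,.015)):
    W=world("top",q,z)[:,:2]; e=np.roll(W,-1,0)-W
    print(n,W.mean(0).round(4),np.linalg.norm(e,axis=1).round(4),np.arctan2(e[:,1],e[:,0]).round(3)); print(W.round(3))
s=arm.observe(); M=R.from_rotvec(s['ee_rot']).as_matrix(); print(M.round(3))
```

```text
mould [0.5442 0.1946] [0.098  0.063  0.0966 0.0628] [-1.976  2.732  1.164 -0.389]
[[0.592 0.227]
 [0.554 0.137]
 [0.496 0.162]
 [0.534 0.251]]
board [ 0.5734 -0.22  ] [0.2384 0.1661 0.2383 0.1674] [-1.702  3.034  1.445 -0.107]
[[ 0.672 -0.111]
 [ 0.641 -0.347]
 [ 0.476 -0.329]
 [ 0.505 -0.093]]
[[-0.892  0.452 -0.   ]
 [ 0.452  0.892 -0.001]
 [-0.    -0.001 -1.   ]]
```

Measured mould: centre (0.544, 0.194), yaw −0.40, with sides within 4 mm of those given. Board: centre (0.573, −0.220), yaw −0.12. I'll move above the mould with the jaws aligned.

>>> {"fn": "jog_arm", "kwargs": {"moves": [{"fingers": -1,"xyz": [-39.8,-20.5,0],"angular": [0,0,1.506]},{"fingers": -1,"xyz": [-39.8,-20.5,0],"angular": [0,0,1.506]},{"fingers": -1,"xyz": [-39.8,-20.5,0],"angular": [0,0,1.506]},{"fingers": -1,"xyz": [-39.8,-20.5,0],"angular": [0,0,1.506]},{"fingers": -1,"xyz": [-39.8,-20.5,0],"angular": [0,0,1.506]},{"fingers": -1,"xyz": [-39.8,-20.5,0],"angular": [0,0,1.506]},{"fingers": -1,"xyz": [-39.8,-20.5,0],"angular": [0,0,1.506]},{"fingers": -1,"xyz": [-39.8,-20.5,0],"angular": [0,0,1.506]},{"fingers": -1,"xyz": [-39.8,-20.5,0],"angular": [0,0,1.506]},{"fingers": -1,"xyz": [-39.8,-20.5,0],"angular": [0,0,1.506]}]}}

```text
clock: 1.4
position: [0.544, 0.1963, 0.2435]
ee_rot: [-2.616, -1.738, 0.001]
force: [-0.5, 0.6, -0.4]
width: 1.001
```

Run:
```python
from h import *
s=arm.observe(); print(s['clock'],s['joints'].round(3),s['position'].round(4)); print(R.from_rotvec(s['ee_rot']).as_matrix().round(3))
crop("top",0,0,512,384,1.56,"pics/top1.png")
```

```text
1.4 [-0.783  0.376  0.475  1.719 -0.191  1.094 -0.646] [0.544  0.1963 0.2435]
[[ 0.388  0.922 -0.001]
 [ 0.922 -0.388  0.   ]
 [ 0.    -0.001 -1.   ]]
```

>>> {"fn": "jog_arm", "kwargs": {"moves": [{"fingers": -1,"xyz": [0,0,0],"angular": [0,0.785,0]},{"fingers": -1,"xyz": [0,0,0],"angular": [0,0.785,0]},{"fingers": -1,"xyz": [0,0,0],"angular": [0,0.785,0]},{"fingers": -1,"xyz": [0,0,0],"angular": [0,0.785,0]},{"fingers": -1,"xyz": [0,0,0],"angular": [0,0.785,0]},{"fingers": -1,"xyz": [0,0,0],"angular": [0,0.785,0]}]}}

```text
clock: 2.2
position: [0.5439, 0.1939, 0.2427]
ee_rot: [-2.145, -1.413, -0.885]
force: [-0.3, 0.1, 0.3]
width: 0.998
```

```bash
cat > st.py <<'E'
from h import *
s=arm.observe(); M=R.from_rotvec(s['ee_rot']).as_matrix()
print(round(s['clock'],2),s['joints'].round(2),s['position'].round(4),'F',s['force'].round(1),'w',round(s['width'],3))
print('x',M[:,0].round(3),'y',M[:,1].round(3),'z',M[:,2].round(3),'tilt',np.degrees(np.arccos(-M[2,2])).round(1))
E
python3 st.py
```

```text
2.2 [-0.2   0.28  0.19  2.13 -1.23  0.81  0.51] [0.5439 0.1939 0.2427] F [-0.3  0.1  0.3] w 0.998
x [0.28  0.651 0.706] y [ 0.919 -0.394 -0.002] z [ 0.277  0.649 -0.708] tilt 44.9
```

>>> {"fn": "jog_arm", "kwargs": {"moves": [{"fingers": -1,"xyz": [0,0,0],"angular": [0,-1.57,0]},{"fingers": -1,"xyz": [0,0,0],"angular": [0,-1.57,0]},{"fingers": -1,"xyz": [0,0,0],"angular": [0,-1.57,0]},{"fingers": -1,"xyz": [0,0,0],"angular": [0,-1.57,0]},{"fingers": -1,"xyz": [0,0,0],"angular": [0,-1.57,0]},{"fingers": -1,"xyz": [0,0,0],"angular": [0,-1.57,0]},{"fingers": -1,"xyz": [0,0,0],"angular": [0,-1.57,0]},{"fingers": -1,"xyz": [0,0,0],"angular": [0,-1.57,0]},{"fingers": -1,"xyz": [0,0,0],"angular": [0,-1.57,0]},{"fingers": -1,"xyz": [0,0,0],"angular": [0,-1.57,0]},{"fingers": -1,"xyz": [0,0,0],"angular": [0,-1.57,0]}]}}

```text
clock: 3.58
position: [0.5458, 0.1952, 0.245]
ee_rot: [2.144, 1.413, -0.879]
force: [0.6, -1.3, 0.4]
width: 1.0
```

```bash
python3 st.py
```

```text
3.58 [-0.91  0.79  0.5   1.29  0.15  1.74 -0.86] [0.5458 0.1952 0.245 ] F [ 0.6 -1.3  0.4] w 1.0
x [ 0.282  0.651 -0.705] y [ 0.92  -0.392  0.005] z [-0.273 -0.65  -0.71 ] tilt 44.8
```

Both 45° tilts are reachable. The plan is:
1. Grip tilted −45°, then swing +90° so the mould stands on end.
2. Regrip from the other side at −45°, then swing +90° again so the mould is inverted over the board.

Next I'll descend to just above the rim and look.

>>> {"fn": "jog_arm", "kwargs": {"moves": [{"fingers": -1,"xyz": [5,0,5],"angular": [0,0,0]},{"fingers": -1,"xyz": [9,0,9],"angular": [0,0,0]},{"fingers": -1,"xyz": [12,0,12],"angular": [0,0,0]},{"fingers": -1,"xyz": [12.9,0,12.9],"angular": [0,0,0]},{"fingers": -1,"xyz": [12.9,0,12.9],"angular": [0,0,0]}]}}

```text
clock: 4.2
position: [0.5459, 0.1946, 0.0635]
ee_rot: [2.146, 1.413, -0.883]
force: [-0.9, -0.0, 0.5]
width: 1.0
```

```bash
python3 st.py
python3 - <<'E'
from h import *
a=imaging.get_image("top")[120:270,90:250,::-1]; b=imaging.get_image("side")[220:370,120:280,::-1]
cv2.imwrite("pics/pre1.png",cv2.resize(np.hstack([a,b]),None,fx=2.5,fy=2.5,interpolation=cv2.INTER_CUBIC))
E
```

```text
4.2 [-0.89  0.98  0.45  1.39  0.08  1.47 -0.94] [0.5459 0.1946 0.0635] F [-0.9 -0.   0.5] w 1.0
x [ 0.281  0.651 -0.705] y [ 0.919 -0.394  0.002] z [-0.276 -0.649 -0.709] tilt 44.8
```

View pics/pre1.png

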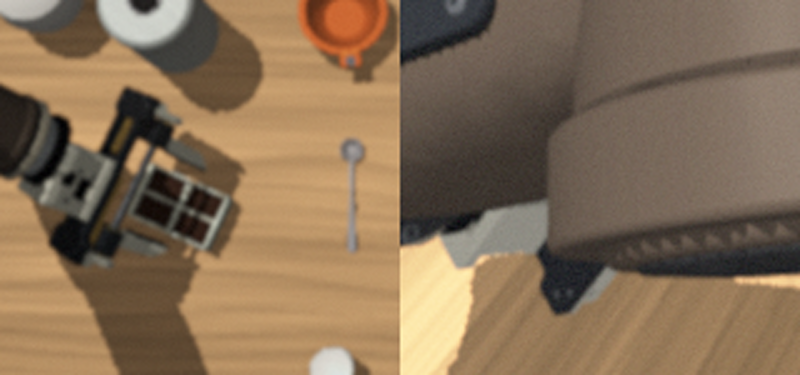

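The jaws straddle the mould, parallel to its sides, and the canister is clear. I'll go down and grip.

>>> {"fn": "jog_arm", "kwargs": {"moves": [{"fingers": -1,"xyz": [1.4,0,1.4],"angular": [0,0,0]},{"fingers": -1,"xyz": [2.5,0,2.5],"angular": [0,0,0]},{"fingers": -1,"xyz": [2.9,0,2.9],"angular": [0,0,0]},{"fingers": -1,"xyz": [2.9,0,2.9],"angular": [0,0,0]},{"fingers": 1,"xyz": [2.9,0,2.9],"angular": [0,0,0]},{"fingers": 1,"xyz": [2.9,0,2.9],"angular": [0,0,0]},{"fingers": 1,"xyz": [2.9,0,2.9],"angular": [0,0,0]},{"fingers": 1,"xyz": [2.9,0,2.9],"angular": [0,0,0]},{"fingers": 1,"xyz": [2.9,0,2.9],"angular": [0,0,0]}], "grip_force": 30}}

```text
clock: 5.42
position: [0.5449, 0.1951, 0.0205]
ee_rot: [2.143, 1.415, -0.887]
force: [0.2, 0.3, 2.1]
width: 0.716
```

```bash
python3 st.py
```

```text
5.42 [-0.89  1.04  0.44  1.39  0.07  1.42 -0.96] [0.5449 0.1951 0.0205] F [0.2 0.3 2.1] w 0.716
x [ 0.278  0.651 -0.707] y [ 0.919 -0.393  0.   ] z [-0.278 -0.65  -0.708] tilt 45.0
```

Gripped: width 0.716 is 65.9 mm, as it should be. Now I'll lift and swing the mould up on end.

>>> {"fn": "jog_arm", "kwargs": {"moves": [{"fingers": 1,"xyz": [-1.5,0,-1.5],"angular": [0,0,0]},{"fingers": 1,"xyz": [-3.5,0,-3.5],"angular": [0,0.08,0]},{"fingers": 1,"xyz": [-5.5,0,-5.5],"angular": [0,0.22,0]},{"fingers": 1,"xyz": [-7,0,-7],"angular": [0,0.37,0]},{"fingers": 1,"xyz": [-7.5,0,-7.5],"angular": [0,0.52,0]},{"fingers": 1,"xyz": [-7.5,0,-7.5],"angular": [0,0.67,0]},{"fingers": 1,"xyz": [-7.5,0,-7.5],"angular": [0,0.83,0]},{"fingers": 1,"xyz": [-7.5,0,-7.5],"angular": [0,0.99,0]},{"fingers": 1,"xyz": [-7.5,0,-7.5],"angular": [0,1.15,0]},{"fingers": 1,"xyz": [-7.5,0,-7.5],"angular": [0,1.31,0]},{"fingers": 1,"xyz": [-7.5,0,-7.5],"angular": [0,1.46,0]},{"fingers": 1,"xyz": [-7.5,0,-7.5],"angular": [0,1.571,0]}]}}

```text
clock: 6.92
position: [0.5429, 0.1974, 0.1221]
ee_rot: [-2.182, -1.454, -0.809]
force: [0.6, -0.2, -4.5]
width: 0.715
```

>>> {"fn": "jog_arm", "kwargs": {"moves": [{"fingers": 1,"xyz": [0,0,0],"angular": [0,0,0]},{"fingers": 1,"xyz": [0,0,0],"angular": [0,0,0]}]}}

```text
clock: 7.18
position: [0.5428, 0.1985, 0.1213]
ee_rot: [-2.185, -1.453, -0.801]
force: [0.6, -0.0, -1.6]
width: 0.715
```

```bash
python3 st.py
python3 - <<'E'
from h import *
a=imaging.get_image("top")[120:270,90:250,::-1]; b=imaging.get_image("side")[200:350,120:280,::-1]
cv2.imwrite("pics/st1.png",cv2.resize(np.hstack([a,b]),None,fx=2.5,fy=2.5,interpolation=cv2.INTER_CUBIC))
E
```

```text
7.17 [ 0.3   0.53 -0.5   2.15 -1.18  0.41  0.58] [0.5428 0.1985 0.1213] F [ 0.6 -0.  -1.6] w 0.715
x [0.297 0.697 0.652] y [ 0.924 -0.383 -0.012] z [ 0.241  0.606 -0.758] tilt 40.7
```

View pics/st1.png

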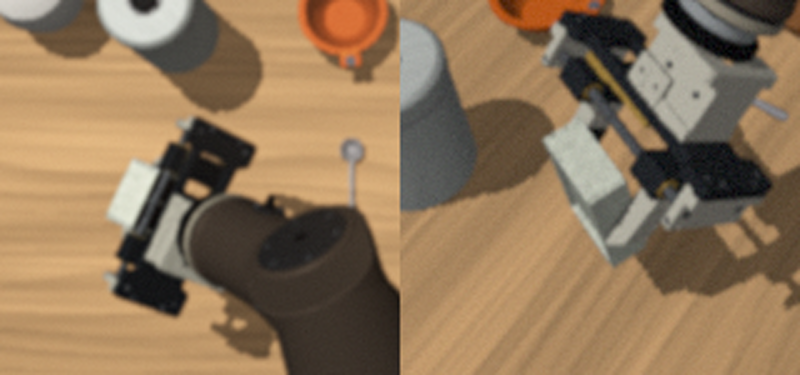

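The mould is held firmly, but the tilt stopped at 40.7° because the arm reached a limit. I'll yaw the tool towards the radial direction, which should give more room.

>>> {"fn": "jog_arm", "kwargs": {"moves": [{"fingers": 1,"xyz": [0,0,0],"angular": [-0.08,0,0.08]},{"fingers": 1,"xyz": [0,0,0],"angular": [-0.17,0,0.17]},{"fingers": 1,"xyz": [0,0,0],"angular": [-0.25,0,0.25]},{"fingers": 1,"xyz": [0,0,0],"angular": [-0.283,0,0.283]},{"fingers": 1,"xyz": [0,0,0],"angular": [-0.283,0,0.283]},{"fingers": 1,"xyz": [0,0,0],"angular": [-0.283,0,0.283]}]}}

```text
clock: 8.02
position: [0.557, 0.188, 0.1551]
ee_rot: [-2.523, -1.073, -0.861]
force: [0.8, 0.4, -1.5]
width: 0.717
```

```bash
python3 st.py
```

```text
8.03 [ 0.33  0.42 -0.65  2.22 -1.32  0.12  0.3 ] [0.557  0.188  0.1551] F [ 0.8  0.4 -1.5] w 0.717
x [0.55  0.565 0.616] y [ 0.723 -0.69  -0.013] z [ 0.418  0.452 -0.788] tilt 38.0
```

Yawing that way runs into j5 and j6. I'll fit a kinematic model to the readings so far, to find where both tilts are within reach.

```bash
cat > kin.py <<'E'
from h import *
from scipy.optimize import least_squares
D=[([-1.2046,.4352,.02497,1.5740,-.01158,1.1340,-.0751],(.28225,.55715,.2430),(-.72975,-3.05547,.00229)),
([-.783,.376,.475,1.719,-.191,1.094,-.646],(.544,.1963,.2435),(-2.616,-1.738,.001)),
([-.2,.28,.19,2.13,-1.23,.81,.51],(.5439,.1939,.2427),(-2.145,-1.413,-.885)),
([-.91,.79,.5,1.29,.15,1.74,-.86],(.5458,.1952,.245),(2.144,1.413,-.879)),
([-.89,.98,.45,1.39,.08,1.47,-.94],(.5459,.1946,.0635),(2.146,1.413,-.883)),
([-.89,1.04,.44,1.39,.07,1.42,-.96],(.5449,.1951,.0205),(2.143,1.415,-.887)),
([.3,.53,-.5,2.15,-1.18,.41,.58],(.5428,.1985,.1213),(-2.185,-1.453,-.801)),
([.33,.42,-.65,2.22,-1.32,.12,.3],(.557,.188,.1551),(-2.523,-1.073,-.861))]
def rz(a): c,s=np.cos(a),np.sin(a); return np.array([[c,-s,0],[s,c,0],[0,0,1]])
def ry(a): c,s=np.cos(a),np.sin(a); return np.array([[c,0,s],[0,1,0],[-s,0,c]])
def fk(p,s,q):
    o1,o7,h,a1,L1,a3,L2,a5,L7,a6,o3,o5=p
    M=rz(s[0]*q[0]+o1); P=M@[a1,0,h]
    M=M@ry(q[1])@rz(s[1]*q[2]+o3); P=P+M@[a3,0,L1]
    M=M@ry(q[3])@rz(s[2]*q[4]+o5); P=P+M@[a5,0,L2]
    M=M@ry(q[5]); P=P+M@[a6,0,L7]
    return P,M@rz(s[3]*q[6]+o7)
LO=np.array([-2.62,-.44,-1.27,.08,-1.32,.12,-2.74]);HI=np.array([2.62,2.09,1.32,2.57,4.46,2,2.74])
def ik(p,s,pos,M,n=6,m=.06,seed=0,q0=None):
    rng=np.random.default_rng(seed);best=None
    def f(q):
        P,A=fk(p,s,q); return np.r_[(P-pos)*5,(A-M).ravel(),]
    for i in range(n):
        x0=q0 if (q0 is not None and i==0) else rng.uniform(LO+.1,HI-.1)
        r=least_squares(f,np.clip(x0,LO+m+.01,HI-m-.01),bounds=(LO+m,HI-m),max_nfev=60)
        if best is None or r.cost<best[0]: best=(r.cost,r.x)
        if r.cost<1e-6: break
    return best
E
cat > fit.py <<'E'
from kin import *; import itertools,json
best=[]
for s in itertools.product((1,-1),repeat=4):
    def f(p):
        o=[]
        for q,P,v in D:
            a,A=fk(p,s,q); o+=[(a-P)*5,(A-R.from_rotvec(v).as_matrix()).ravel()]
        return np.concatenate(o)
    for o1,o7 in itertools.product((0,1.57,3.14,-1.57),repeat=2):
        r=least_squares(f,[o1,o7,.35,0,.4,0,.4,0,.3,0,0,0],max_nfev=80); best.append((r.cost,s,r.x))
best.sort(key=lambda t:t[0])
for b in best[:3]: print(b[0].round(5),b[1],b[2].round(3))
json.dump([list(best[0][2]),best[0][1]],open("kin.json","w"))
E
time python3 fit.py
```

```text
0.01285 (-1, -1, -1, -1) [-0.048  1.523  0.283 -0.004  0.543 -0.009  0.443  0.017  0.325 -0.021
 -0.019 -0.019]
0.01285 (-1, -1, -1, -1) [-0.048  1.523  0.283 -0.004  0.543 -0.009  0.443  0.017  0.325 -0.021
 -0.019 -0.019]
0.01285 (-1, -1, -1, -1) [-0.048  1.523  0.283 -0.004  0.543 -0.009  0.443  0.017  0.325 -0.021
 -0.019 -0.019]
real	1m59.429s
user	1m58.124s
sys	0m0.274s
```

```bash
cat > scan.py <<'E'
from kin import *; import json
p,s=json.load(open("kin.json"))
def pose(phi,t,flip=0):
    u=np.array([np.cos(phi),np.sin(phi),0]); z=u*np.sin(t)+[0,0,-np.cos(t)]
    y=np.array([np.sin(phi),-np.cos(phi),0]); 
    if flip: y=-y
    return np.c_[np.cross(y,z),y,z]
def ok(x,y,z,phi,t,flip=0,q0=None,n=3):
    b=ik(p,s,np.array([x,y,z]),pose(phi,t,flip),n=n,m=.08,q0=q0); return b
E
cat > sc1.py <<'E'
from scan import *
q0=np.array([-.2,.28,.19,2.13,-1.1,.81,.51]); qa=np.array([-.89,1.04,.44,1.39,.07,1.42,-.96])
d=np.radians
for x,y in ((.5,.2),(.6,.1),(.6,.2),(.7,.1),(.5,.35)):
    print((x,y))
    for k in range(12):
        phi=-np.pi+k*np.pi/6
        a=ok(x,y,.052,phi,d(45),0,q0)
        if a[0]<2e-4:
            b=[ok(x,y,.052,phi,-d(t),f,qa)[0]<2e-4 for t in (30,45,60) for f in (0,1)]
            print(' phi',round(phi,2),a[1].round(2),'regrasp 30/45/60 x flip',np.int8(b))
E
time timeout 500 python3 sc1.py
```

```text
(0.5, 0.2)
 phi -3.14 [-0.29  0.94 -0.05  1.38 -0.18  1.59  1.31] regrasp 30/45/60 x flip [1 1 1 1 0 0]
 phi -2.62 [-0.39  0.96 -0.16  1.35  0.13  1.63  1.52] regrasp 30/45/60 x flip [1 1 0 0 0 0]
 phi -2.09 [-0.45  0.93 -0.33  1.46  0.48  1.58  1.68] regrasp 30/45/60 x flip [1 0 1 1 1 1]
 phi -1.57 [-0.2   1.04 -0.94  1.67  1.05  1.74  1.62] regrasp 30/45/60 x flip [1 1 1 1 1 1]
 phi -1.05 [-0.13  1.06 -1.13  1.95  1.39  1.75  1.77] regrasp 30/45/60 x flip [1 1 1 1 1 1]
 phi -0.52 [-1.68  1.12  1.15  2.23 -1.21  0.21 -1.88] regrasp 30/45/60 x flip [1 1 1 1 1 1]
 phi 0.0 [-0.5   0.6  -0.25  2.46  2.33  0.8   1.75] regrasp 30/45/60 x flip [1 1 1 1 1 1]
 phi 1.05 [-0.93  1.05  1.21  2.36  4.35  1.61  0.92] regrasp 30/45/60 x flip [1 1 1 1 1 1]
 phi 1.57 [-0.01  0.68  0.02  2.08 -1.19  0.9   1.03] regrasp 30/45/60 x flip [1 0 1 1 1 1]
 phi 2.09 [-0.09  0.78  0.05  1.79 -0.79  1.19  1.02] regrasp 30/45/60 x flip [1 1 1 1 1 1]
 phi 2.62 [-0.21  0.87  0.07  1.54 -0.51  1.44  1.16] regrasp 30/45/60 x flip [1 1 1 1 1 1]
(0.6, 0.1)
 phi -3.14 [-0.14  1.05 -0.08  1.11 -0.07  1.76  1.39] regras
[... 3565 characters left out ...]
[1 1 1 1 1 1]
 phi -0.52 [-1.82  1.21  1.2   1.95 -0.66  0.5  -2.59] regrasp 30/45/60 x flip [1 1 1 1 1 1]
 phi 0.0 [-0.14  1.02 -1.17  2.24  1.96  1.45  2.28] regrasp 30/45/60 x flip [1 1 1 1 1 1]
 phi 0.52 [-1.35  0.79  0.79  2.35  3.57  0.69  0.68] regrasp 30/45/60 x flip [1 1 1 1 0 0]
 phi 1.05 [-1.27  1.04  1.16  2.3   4.15  1.38  0.64] regrasp 30/45/60 x flip [1 1 1 1 0 0]
 phi 1.57 [ 0.01  0.74 -0.41  2.05 -1.24  0.54  0.86] regrasp 30/45/60 x flip [1 0 1 0 1 0]
 phi 2.09 [-0.28  0.8  -0.01  1.75 -0.9   1.08  0.87] regrasp 30/45/60 x flip [1 1 1 1 1 1]
 phi 2.62 [-0.39  0.91  0.03  1.45 -0.61  1.41  0.99] regrasp 30/45/60 x flip [1 1 1 1 1 1]
real	0m22.513s
user	0m22.274s
sys	0m0.210s
```

φ≈2.1 (leaning left and back) has comfortable joint margins, so I'll yaw that way instead, by +1.32 rad about the vertical.

>>> {"fn": "jog_arm", "kwargs": {"moves": [{"fingers": 1,"xyz": [0,0,0],"angular": [0.1,0,-0.1]},{"fingers": 1,"xyz": [0,0,0],"angular": [0.2,0,-0.2]},{"fingers": 1,"xyz": [0,0,0],"angular": [0.3,0,-0.3]},{"fingers": 1,"xyz": [0,0,0],"angular": [0.4,0,-0.4]},{"fingers": 1,"xyz": [0,0,0],"angular": [0.5,0,-0.5]},{"fingers": 1,"xyz": [0,0,0],"angular": [0.6,0,-0.6]},{"fingers": 1,"xyz": [0,0,0],"angular": [0.7,0,-0.7]},{"fingers": 1,"xyz": [0,0,0],"angular": [0.8,0,-0.8]},{"fingers": 1,"xyz": [0,0,0],"angular": [0.9,0,-0.9]},{"fingers": 1,"xyz": [0,0,0],"angular": [0.933,0,-0.933]},{"fingers": 1,"xyz": [0,0,0],"angular": [0.933,0,-0.933]},{"fingers": 1,"xyz": [0,0,0],"angular": [0.933,0,-0.933]}]}}

```text
clock: 9.52
position: [0.557, 0.1862, 0.1549]
ee_rot: [-1.219, -2.06, -0.344]
force: [0.3, 0.1, -1.5]
width: 0.72
```

```bash
python3 st.py
```

```text
9.53 [ 0.15  0.78 -0.36  1.49 -0.42  1.34  0.52] [0.557  0.1862 0.1549] F [ 0.3  0.1 -1.5] w 0.72
x [-0.305  0.657  0.689] y [ 0.845  0.52  -0.122] z [-0.439  0.546 -0.714] tilt 44.4
```

The earlier limit left a small roll. I'll work out the exact correction.

```bash
cat > to.py <<'E'
from scan import *
def to(pos,phi,tdeg,flip=0,show=True):
    st=arm.observe(); A=R.from_rotvec(st['ee_rot']).as_matrix(); B=pose(phi,np.radians(tdeg),flip)
    d=A.T@(np.array(pos)-st['position'])*100; w=R.from_matrix(A.T@B).as_rotvec()
    if show: print('xyz cm',d.round(2),'ang',w.round(3))
    return d,w
E
python3 -c "
from to import *
to((.53,.19,.12),2.09,45)
print(ok(.53,.19,.052,2.09,np.pi/4,0,arm.observe()['joints']))
print(ok(.53,.19,.052,2.09,-np.pi/4,0,arm.observe()['joints']))"
```

```text
xyz cm [-1.33 -1.66  3.89] ang [-0.11   0.019 -0.063]
(np.float64(4.948509455268046e-30), array([ 0.20068468,  0.83953699, -0.35105755,  1.71724414, -0.51061781,
        1.07941381,  0.78207342]))
(np.float64(7.778098982552525e-26), array([-0.89401079,  0.74405621,  0.09786808,  1.91054095,  0.87400177,
        0.93934568, -0.99089111]))
```

>>> {"fn": "jog_arm", "kwargs": {"moves": [{"fingers": 1,"xyz": [-0.4,-0.5,1.2],"angular": [-0.04,0.005,-0.02]},{"fingers": 1,"xyz": [-0.9,-1.1,2.6],"angular": [-0.08,0.015,-0.045]},{"fingers": 1,"xyz": [-1.33,-1.66,3.89],"angular": [-0.11,0.019,-0.063]},{"fingers": 1,"xyz": [-1.33,-1.66,3.89],"angular": [-0.11,0.019,-0.063]},{"fingers": 1,"xyz": [-1.33,-1.66,3.89],"angular": [-0.11,0.019,-0.063]}]}}

```text
clock: 10.15
position: [0.531, 0.1902, 0.1209]
ee_rot: [-1.211, -2.091, -0.503]
force: [0.5, 0.6, -2.6]
width: 0.715
```

```bash
python3 st.py; python3 -c "
from to import *
to((.53,.19,.06),2.09,45)"
```

```text
10.15 [ 0.23  0.77 -0.42  1.66 -0.48  1.14  0.68] [0.531  0.1902 0.1209] F [ 0.5  0.6 -2.6] w 0.715
x [-0.353  0.614  0.707] y [0.868 0.497 0.001] z [-0.351  0.613 -0.708] tilt 45.0
xyz cm [-4.28 -0.1   4.33] ang [0.    0.001 0.002]
```

Exact now. I'll lower towards contact.

>>> {"fn": "jog_arm", "kwargs": {"moves": [{"fingers": 1,"xyz": [-1.5,-0.05,1.5],"angular": [0,0,0]},{"fingers": 1,"xyz": [-3,-0.1,3],"angular": [0,0,0]},{"fingers": 1,"xyz": [-4,-0.1,4],"angular": [0,0,0]},{"fingers": 1,"xyz": [-4.4,-0.1,4.4],"angular": [0,0,0]},{"fingers": 1,"xyz": [-4.5,-0.1,4.5],"angular": [0,0,0]},{"fingers": 1,"xyz": [-4.5,-0.1,4.5],"angular": [0,0,0]}]}}

```text
clock: 10.9
position: [0.5298, 0.19, 0.0568]
ee_rot: [-1.209, -2.091, -0.503]
force: [0.1, -0.0, -2.3]
width: 0.715
```

>>> {"fn": "jog_arm", "kwargs": {"moves": [{"fingers": 1,"xyz": [-0.14,0,0.14],"angular": [0,0,0]},{"fingers": 1,"xyz": [-0.21,0,0.21],"angular": [0,0,0]},{"fingers": 1,"xyz": [-0.21,0,0.21],"angular": [0,0,0]}]}}

```text
clock: 11.28
position: [0.5295, 0.1899, 0.0535]
ee_rot: [-1.21, -2.091, -0.502]
force: [-0.2, 0.0, -2.2]
width: 0.714
```

```bash
python3 st.py
python3 - <<'E'
from h import *
a=imaging.get_image("top")[120:270,90:250,::-1]; b=imaging.get_image("side")[220:370,120:280,::-1]
cv2.imwrite("pics/st2.png",cv2.resize(np.hstack([a,b]),None,fx=2.5,fy=2.5,interpolation=cv2.INTER_CUBIC))
E
```

```text
11.28 [ 0.22  0.86 -0.41  1.69 -0.47  1.04  0.73] [0.5295 0.1899 0.0535] F [-0.2  0.  -2.2] w 0.714
x [-0.353  0.613  0.707] y [0.867 0.498 0.001] z [-0.352  0.613 -0.707] tilt 45.0
```

Not in contact yet (force −2.2 N is the load's weight). I'll go on in 1 mm steps.

>>> {"fn": "jog_arm", "kwargs": {"moves": [{"fingers": 1,"xyz": [-0.07,0,0.07],"angular": [0,0,0]},{"fingers": 1,"xyz": [-0.14,0,0.14],"angular": [0,0,0]},{"fingers": 1,"xyz": [-0.14,0,0.14],"angular": [0,0,0]}]}}

```text
clock: 11.75
position: [0.5294, 0.1898, 0.0514]
ee_rot: [-1.21, -2.09, -0.502]
force: [0.0, 0.1, -2.4]
width: 0.714
```

>>> {"fn": "jog_arm", "kwargs": {"moves": [{"fingers": 1,"xyz": [-0.07,0,0.07],"angular": [0,0,0]},{"fingers": 1,"xyz": [-0.14,0,0.14],"angular": [0,0,0]},{"fingers": 1,"xyz": [-0.14,0,0.14],"angular": [0,0,0]}]}}

```text
clock: 12.12
position: [0.5295, 0.1898, 0.0512]
ee_rot: [-1.209, -2.09, -0.503]
force: [-1.2, -5.8, 13.6]
width: 0.714
```

Contact at z 0.0512, as predicted. I'll ease off 1.5 mm, open, and back straight out.

>>> {"fn": "jog_arm", "kwargs": {"moves": [{"fingers": 1,"xyz": [0.1,0,-0.1],"angular": [0,0,0]},{"fingers": 1,"xyz": [0.1,0,-0.1],"angular": [0,0,0]},{"fingers": 0.2,"xyz": [0.1,0,-0.1],"angular": [0,0,0]},{"fingers": -0.5,"xyz": [0.1,0,-0.1],"angular": [0,0,0]},{"fingers": -1,"xyz": [0.1,0,-0.1],"angular": [0,0,0]},{"fingers": -1,"xyz": [0.1,0,-0.1],"angular": [0,0,0]},{"fingers": -1,"xyz": [0.1,0,-0.1],"angular": [0,0,0]}]}}

```text
clock: 13.0
position: [0.5294, 0.1899, 0.0508]
ee_rot: [-1.209, -2.091, -0.502]
force: [-0.7, -0.7, 0.2]
width: 0.989
```

>>> {"fn": "jog_arm", "kwargs": {"moves": [{"fingers": -1,"xyz": [0,0,-1.5],"angular": [0,0,0]},{"fingers": -1,"xyz": [0,0,-4],"angular": [0,0,0]},{"fingers": -1,"xyz": [0,0,-8],"angular": [0,0,0]},{"fingers": -1,"xyz": [0,0,-12],"angular": [0,0,0]},{"fingers": -1,"xyz": [0,0,-14],"angular": [0,0,0]},{"fingers": -1,"xyz": [0,0,-14],"angular": [0,0,0]}]}}

```text
clock: 13.75
position: [0.5803, 0.1022, 0.1511]
ee_rot: [-1.213, -2.092, -0.504]
force: [-0.6, 0.7, 0.0]
width: 0.998
```

```bash
python3 st.py
python3 - <<'E'
from h import *
a=imaging.get_image("top")[120:270,90:250,::-1]; b=imaging.get_image("side")[220:370,120:280,::-1]
cv2.imwrite("pics/st3.png",cv2.resize(np.hstack([a,b]),None,fx=2.5,fy=2.5,interpolation=cv2.INTER_CUBIC))
E
python3 - <<'E'
import sys; sys.path.insert(0,'.')
from to import *
q=arm.observe()['joints']
to((.53,.19,.20),2.09,-45)
# board end pose feasibility
for phi in (1.0,1.25,1.45,1.7,2.0):
    for t in (45,35):
        for f in (0,1):
            r=ok(.57,-.22,.045,phi,np.radians(t),f,np.array([.9,.84,-.35,1.7,-.5,1.08,.78]),n=2); print(phi,t,f,r[0]<2e-4,r[1].round(2))
E
```

```text
13.75 [ 0.3   0.79 -0.37  1.49 -0.42  1.34  0.7 ] [0.5803 0.1022 0.1511] F [-0.6  0.7  0. ] w 0.998
x [-0.353  0.615  0.705] y [0.868 0.496 0.003] z [-0.348  0.613 -0.709] tilt 44.8
xyz cm [10.52  0.09  3.42] ang [ 1.000e-03 -1.571e+00  3.000e-03]
1.0 45 0 True [ 1.    0.84 -0.44  1.82 -0.69  0.8   0.66]
1.0 45 1 False [ 1.39  1.18 -1.19  1.88  0.53  0.62  2.66]
1.0 35 0 True [ 0.77  0.74 -0.21  1.83 -0.72  0.79  0.61]
1.0 35 1 True [ 1.35  1.13 -1.19  1.83  0.56  0.73  2.66]
1.25 45 0 True [ 0.92  0.88 -0.38  1.67 -0.55  1.02  0.69]
1.25 45 1 False [ 1.3   1.16 -1.19  1.82  0.59  0.76  2.66]
1.25 35 0 True [ 0.79  0.79 -0.27  1.71 -0.53  0.93  0.63]
1.25 35 1 False [ 1.27  1.12 -1.19  1.79  0.64  0.84  2.66]
1.45 45 0 True [ 0.87  0.92 -0.37  1.55 -0.44  1.17  0.73]
1.45 45 1 True [ 0.35  0.94  0.48  1.56 -0.98  1.5  -2.02]
1.45 35 0 True [ 0.75  0.82 -0.26  1.62 -0.43  1.06  0.7 ]
1.45 35 1 True [ 0.25  0.87  0.53  1.62 -0.93  1.35 -2.06]
1.7 45 0 True [ 0.8   0.97 -0.36  1.42 -0.32  1.34  0.81]
1.7 45 1 True [ 0.36  0.97  0.4   1.42 -0.81  1.58 -1.96]
1.7 35 0 True [ 0.76  0.88 -0.35  1.51 -0.25  1.19  0.75]
1.7 35 1 True [ 0.28  0.9   0.45  1.51 -0.78  1.41 -1.98]
2.0 45 0 True [ 0.74  1.03 -0.41  1.27 -0.14  1.52  0.9 ]
2.0 45 1 True [ 0.39  1.01  0.24  1.27 -0.57  1.64 -1.91]
2.0 35 0 True [ 0.7   0.93 -0.37  1.39 -0.11  1.34  0.89]
2.0 35 1 True [ 0.33  0.92  0.28  1.39 -0.54  1.46 -1.91]
```

View pics/st3.png

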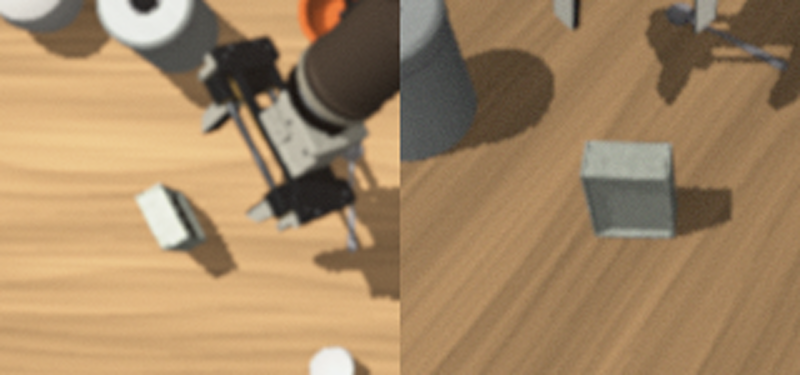

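The mould stands upright with its underside facing left and back. I'll swing over it, high, to the other side.

```bash
python3 -c "
from to import *
to((.58,.102,.24),2.09,45)
to((.481,.275,.22),2.09,-45)
q=arm.observe()['joints']
print(ok(.5227,.2016,.05,2.09,-np.pi/4,0,q)[1].round(2),ok(.481,.275,.22,2.09,-np.pi/4,0,q))"
```

```text
xyz cm [ 6.19  0.04 -6.56] ang [-0.001 -0.     0.002]
xyz cm [18.87  0.07  8.95] ang [ 1.000e-03 -1.571e+00  3.000e-03]
[-0.9   0.75  0.07  1.9   0.87  0.96 -1.01] (np.float64(2.1240566953607344e-28), array([-1.06287647,  0.51678399,  0.103457  ,  1.7704998 ,  0.67145247,
        1.28203224, -0.77725416]))
```

>>> {"fn": "jog_arm", "kwargs": {"moves": [{"fingers": -1,"xyz": [4,0,-4],"angular": [0,0,0]},{"fingers": -1,"xyz": [7,0,-6],"angular": [0,-0.15,0]},{"fingers": -1,"xyz": [9,0,-4],"angular": [0,-0.33,0]},{"fingers": -1,"xyz": [11,0,-2],"angular": [0,-0.51,0]},{"fingers": -1,"xyz": [13,0,1],"angular": [0,-0.69,0]},{"fingers": -1,"xyz": [15,0,4],"angular": [0,-0.87,0]},{"fingers": -1,"xyz": [17,0,6.5],"angular": [0,-1.05,0]},{"fingers": -1,"xyz": [18.9,0,8.95],"angular": [0,-1.23,0]},{"fingers": -1,"xyz": [18.9,0,8.95],"angular": [0,-1.41,0]},{"fingers": -1,"xyz": [18.9,0,8.95],"angular": [0,-1.571,0]},{"fingers": -1,"xyz": [18.9,0,8.95],"angular": [0,-1.571,0]},{"fingers": -1,"xyz": [18.9,0,8.95],"angular": [0,-1.571,0]}]}}

```text
clock: 15.35
position: [0.4807, 0.274, 0.2201]
ee_rot: [1.212, 2.092, -0.5]
force: [0.4, -0.4, 0.1]
width: 1.0
```

```bash
python3 st.py; python3 -c "
from to import *
to((.481,.275,.135),2.09,-45)"
```

```text
15.35 [-0.95  0.54 -0.11  1.75  0.72  1.4  -0.87] [0.4807 0.274  0.2201] F [ 0.4 -0.4  0.1] w 1.0
x [-0.353  0.615 -0.706] y [ 0.867  0.497 -0.   ] z [ 0.351 -0.612 -0.709] tilt 44.9
xyz cm [6.06 0.08 5.98] ang [ 0.001 -0.002  0.001]
```

>>> {"fn": "jog_arm", "kwargs": {"moves": [{"fingers": -1,"xyz": [3,0.1,3],"angular": [0,0,0]},{"fingers": -1,"xyz": [5.2,0.1,5.2],"angular": [0,0,0]},{"fingers": -1,"xyz": [6.1,0.1,6.5],"angular": [0,0,0]},{"fingers": -1,"xyz": [6.1,0.1,10],"angular": [0,0,0]},{"fingers": -1,"xyz": [6.1,0.1,13],"angular": [0,0,0]},{"fingers": -1,"xyz": [6.1,0.1,13.5],"angular": [0,0,0]},{"fingers": -1,"xyz": [6.1,0.1,13.5],"angular": [0,0,0]}]}}

```text
clock: 16.23
position: [0.5081, 0.23, 0.0826]
ee_rot: [1.212, 2.089, -0.499]
force: [0.2, 0.6, -0.2]
width: 1.0
```

```bash
python3 st.py
python3 - <<'E'
from to import *
to((.5227,.2016,.05),2.09,-45)
im=imaging.get_image("top")
cv2.imwrite("pics/st4.png",cv2.resize(im[150:250,100:220,::-1],None,fx=5,fy=5,interpolation=cv2.INTER_CUBIC))
# predicted mould corners (top end z=.1): underside/rim, both sides, in the crop
u=np.array([-.4963,.8682,0]); y=np.array([.868,.496,0]); o=np.array([.5192,.2077,.1])
print(((pix("top",[o+.033*y,o-.033*y,o-.033*y-.03*u,o+.033*y-.03*u])-[100,150]+.5)*5).round(0).tolist())
E
```

```text
16.23 [-0.9   0.71 -0.07  1.88  0.84  1.14 -1.04] [0.5081 0.23   0.0826] F [ 0.2  0.6 -0.2] w 1.0
x [-0.35   0.615 -0.707] y [0.868 0.497 0.002] z [ 0.352 -0.612 -0.708] tilt 45.0
xyz cm [ 0.04 -0.15  4.56] ang [ 0.002 -0.001 -0.001]
[[220.0, 246.0], [275.0, 354.0], [325.0, 328.0], [270.0, 220.0]]
```

View pics/st4.png

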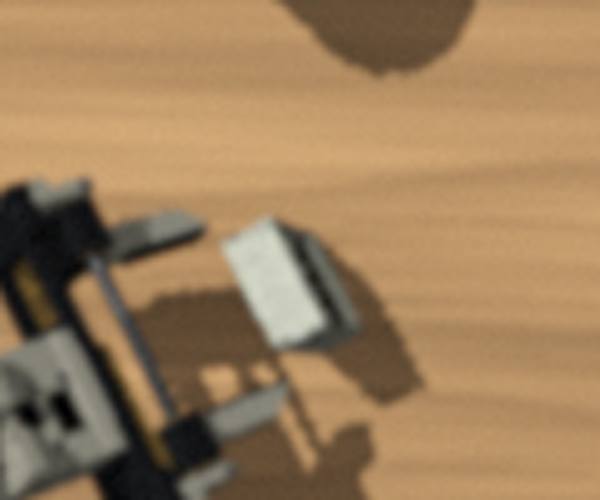

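The mould's corners lie within 2–3 px of prediction (about 1.5 mm) and the jaws straddle it. I'll advance and grip.

>>> {"fn": "jog_arm", "kwargs": {"moves": [{"fingers": -1,"xyz": [0,-0.1,2],"angular": [0,0,0]},{"fingers": -1,"xyz": [0,-0.15,3.7],"angular": [0,0,0]},{"fingers": -1,"xyz": [0,-0.15,4.5],"angular": [0,0,0]},{"fingers": -1,"xyz": [0,-0.15,4.55],"angular": [0,0,0]},{"fingers": 1,"xyz": [0,-0.15,4.55],"angular": [0,0,0]},{"fingers": 1,"xyz": [0,-0.15,4.55],"angular": [0,0,0]},{"fingers": 1,"xyz": [0,-0.15,4.55],"angular": [0,0,0]},{"fingers": 1,"xyz": [0,-0.15,4.55],"angular": [0,0,0]},{"fingers": 1,"xyz": [0,-0.15,4.55],"angular": [0,0,0]}], "grip_force": 40}}

```text
clock: 17.4
position: [0.5225, 0.2016, 0.0497]
ee_rot: [1.21, 2.09, -0.499]
force: [-0.6, 2.1, 2.3]
width: 0.717
```

```bash
python3 st.py
python3 - <<'E'
from to import *
to((.53,.12,.20),2.09,-45)
to((.57,-.22,.16),1.45,45)
q=arm.observe()['joints']
for a in ((.53,.12,.2,2.09,0),(.55,0,.2,1.9,0.0),(.56,-.1,.18,1.7,.4),(.57,-.22,.16,1.45,.785),(.57,-.22,.04,1.45,.785)):
    b=ok(*a,0,q,1); q=b[1]; print(b[0]<1e-5,q.round(2))
E
```

```text
17.4 [-0.87  0.75 -0.05  1.92  0.89  1.06 -1.08] [0.5225 0.2016 0.0497] F [-0.6  2.1  2.3] w 0.717
x [-0.352  0.613 -0.707] y [0.867 0.498 0.001] z [ 0.353 -0.613 -0.707] tilt 45.0
xyz cm [-15.9   -3.39  -5.36] ang [0.003 0.    0.001]
xyz cm [-35.34 -16.88  19.71] ang [1.000e-03 1.511e+00 7.110e-01]
True [-0.05  0.36 -0.3   1.84  0.1   0.96  0.14]
True [ 0.11  0.36 -0.22  1.83  0.07  0.96  0.2 ]
True [ 0.43  0.51 -0.16  1.7  -0.33  1.14  0.59]
True [ 0.76  0.74 -0.19  1.53 -0.57  1.37  0.74]
True [ 0.73  0.9  -0.15  1.55 -0.6   1.23  0.86]
```

Gripped (65.9 mm). I'll lift and swing the mould upside down smoothly.

>>> {"fn": "jog_arm", "kwargs": {"moves": [{"fingers": 1,"xyz": [-1.5,0,-1.5],"angular": [0,0,0]},{"fingers": 1,"xyz": [-4,0,-4],"angular": [0,0,0]},{"fingers": 1,"xyz": [-7,-0.5,-6],"angular": [0,0.1,0]},{"fingers": 1,"xyz": [-10,-1,-6],"angular": [0,0.25,0]},{"fingers": 1,"xyz": [-12.5,-1.5,-5.5],"angular": [0,0.41,0]},{"fingers": 1,"xyz": [-14.5,-2,-5],"angular": [0,0.57,0]},{"fingers": 1,"xyz": [-15.5,-2.5,-4.5],"angular": [0,0.74,0]},{"fingers": 1,"xyz": [-15.5,-2.5,-4.3],"angular": [0,0.91,0]},{"fingers": 1,"xyz": [-15.5,-2.5,-4.3],"angular": [0,1.08,0]},{"fingers": 1,"xyz": [-15.5,-2.5,-4.3],"angular": [0,1.25,0]},{"fingers": 1,"xyz": [-15.5,-2.5,-4.3],"angular": [0,1.42,0]},{"fingers": 1,"xyz": [-15.5,-2.5,-4.3],"angular": [0,1.571,0]}]}}

```text
clock: 18.9
position: [0.5405, 0.1185, 0.1908]
ee_rot: [-1.208, -2.088, -0.507]
force: [0.2, 0.7, -3.7]
width: 0.714
```

```bash
python3 st.py
python3 - <<'E'
from to import *
to((.57,-.22,.14),1.45,45)
E
```

```text
18.9 [ 0.35  0.71 -0.45  1.58 -0.42  1.32  0.65] [0.5405 0.1185 0.1908] F [ 0.2  0.7 -3.7] w 0.714
x [-0.352  0.61   0.71 ] y [0.868 0.497 0.003] z [-0.351  0.617 -0.705] tilt 45.2
xyz cm [-25.29 -14.29 -18.34] ang [-0.452 -0.005  0.455]
```

Now inverted, with the mould level. I'll carry it over the near-left part of the board, which keeps the wrist clear of the kettle and mug.

Run:
```python
from to import *
d,w=to((.565,-.185,.12),1.35,45)
q=arm.observe()['joints']
for a in ((.56,-.185,.12),(.565,-.185,.04)):
    b=ok(*a,1.35,.785,0,q,1); q=b[1]; print(b[0]<1e-5,q.round(2))
k=.64
for z in (0.02,.12,.22): print(z,world("top",np.array([(642,340),(700,340),(690,385),(648,360)])*k,z)[:,:2].round(3).tolist())
```

```text
xyz cm [-24.4  -12.99 -14.59] ang [-0.523 -0.005  0.525]
True [ 0.81  0.73 -0.27  1.68 -0.61  1.17  0.72]
True [ 0.76  0.85 -0.22  1.68 -0.65  1.09  0.82]
0.02 [[0.518, -0.521], [0.521, -0.627], [0.439, -0.607], [0.482, -0.532]]
0.12 [[0.514, -0.484], [0.517, -0.58], [0.442, -0.562], [0.481, -0.493]]
0.22 [[0.51, -0.446], [0.512, -0.533], [0.445, -0.517], [0.48, -0.454]]
```

>>> {"fn": "jog_arm", "kwargs": {"moves": [{"fingers": 1,"xyz": [-1,-0.5,-0.6],"angular": [-0.02,0,0.02]},{"fingers": 1,"xyz": [-3.5,-1.8,-2.1],"angular": [-0.07,0,0.07]},{"fingers": 1,"xyz": [-6.5,-3.4,-3.9],"angular": [-0.14,0,0.14]},{"fingers": 1,"xyz": [-9.7,-5.1,-5.8],"angular": [-0.21,0,0.21]},{"fingers": 1,"xyz": [-13,-6.8,-7.7],"angular": [-0.28,0,0.28]},{"fingers": 1,"xyz": [-16.2,-8.5,-9.6],"angular": [-0.35,0,0.35]},{"fingers": 1,"xyz": [-19.3,-10.2,-11.5],"angular": [-0.415,0,0.415]},{"fingers": 1,"xyz": [-22,-11.7,-13.2],"angular": [-0.475,0,0.475]},{"fingers": 1,"xyz": [-23.8,-12.6,-14.2],"angular": [-0.51,0,0.51]},{"fingers": 1,"xyz": [-24.4,-13,-14.6],"angular": [-0.523,-0.005,0.525]},{"fingers": 1,"xyz": [-24.4,-13,-14.6],"angular": [-0.523,-0.005,0.525]},{"fingers": 1,"xyz": [-24.4,-13,-14.6],"angular": [-0.523,-0.005,0.525]}]}}

```text
clock: 20.4
position: [0.5651, -0.1819, 0.1208]
ee_rot: [-1.974, -1.588, -0.815]
force: [-0.3, 0.3, -1.8]
width: 0.715
```

```bash
python3 st.py
python3 - <<'E'
from to import *
to((.565,-.185,.045),1.35,45)
a=imaging.get_image("top")[120:270,240:400,::-1]; b=imaging.get_image("side")[100:250,200:360,::-1]
cv2.imwrite("pics/bd1.png",cv2.resize(np.hstack([a,b]),None,fx=2.5,fy=2.5,interpolation=cv2.INTER_CUBIC))
E
```

```text
20.4 [ 0.79  0.75 -0.28  1.65 -0.6   1.14  0.71] [ 0.5651 -0.1819  0.1208] F [-0.3  0.3 -1.8] w 0.715
x [0.151 0.693 0.704] y [ 0.977 -0.215  0.002] z [ 0.153  0.688 -0.71 ] tilt 44.8
xyz cm [-5.56  0.04  5.16] ang [-0.002  0.004  0.004]
```

View pics/bd1.png

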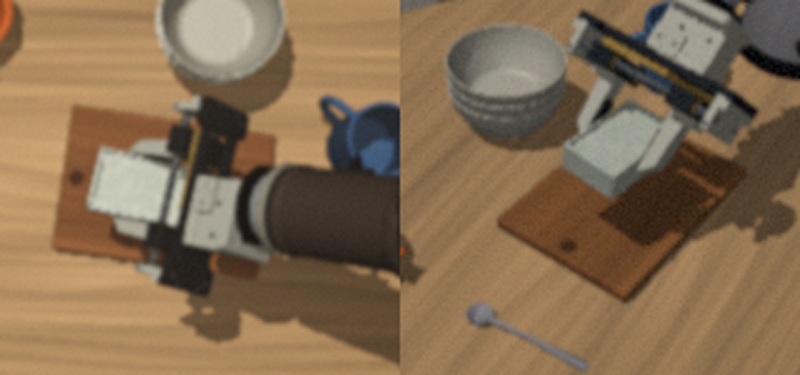

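Inverted over the board, with about 12 mm or more of margin at the board's left edge and the bowls and mug clear. I'll lower to about 15 mm above contact.

>>> {"fn": "jog_arm", "kwargs": {"moves": [{"fingers": 1,"xyz": [-1.2,0,1],"angular": [0,0,0]},{"fingers": 1,"xyz": [-2.7,0,2.3],"angular": [0,0,0]},{"fingers": 1,"xyz": [-4.1,0,3.7],"angular": [0,0.002,0.002]},{"fingers": 1,"xyz": [-4.8,0,4.4],"angular": [0,0.004,0.004]},{"fingers": 1,"xyz": [-5,0,4.6],"angular": [0,0.004,0.004]},{"fingers": 1,"xyz": [-5,0,4.6],"angular": [0,0.004,0.004]},{"fingers": 1,"xyz": [-5,0,4.6],"angular": [0,0.004,0.004]}]}}

```text
clock: 21.38
position: [0.5645, -0.187, 0.0529]
ee_rot: [-1.977, -1.579, -0.817]
force: [-0.5, 0.2, -2.4]
width: 0.717
```

```bash
python3 st.py
```

```text
21.38 [ 0.8   0.85 -0.28  1.66 -0.6   1.05  0.77] [ 0.5645 -0.187   0.0529] F [-0.5  0.2 -2.4] w 0.717
x [0.157 0.69  0.707] y [ 0.975 -0.221 -0.001] z [ 0.155  0.689 -0.708] tilt 45.0
```

First rap: 20 mm commanded in one row (about 0.16 m/s), 5 mm past contact.

>>> {"fn": "jog_arm", "kwargs": {"moves": [{"fingers": 1,"xyz": [-1.4,0,1.4],"angular": [0,0,0]},{"fingers": 1,"xyz": [-1.3,0,1.3],"angular": [0,0,0]}]}}

```text
clock: 21.62
position: [0.5654, -0.1874, 0.0342]
ee_rot: [-1.978, -1.579, -0.82]
force: [2.8, -1.0, 1.5]
width: 0.715
```

```bash
python3 st.py
```

```text
21.62 [ 0.8   0.88 -0.28  1.66 -0.61  1.03  0.79] [ 0.5654 -0.1874  0.0342] F [ 2.8 -1.   1.5] w 0.715
x [0.156 0.69  0.707] y [ 0.975 -0.222  0.001] z [ 0.157  0.689 -0.707] tilt 45.0
```

Only light contact, and lower than I predicted. Before rapping again I'll check how the mould sits in the jaws and whether the fingertips clear the board.

Run:
```python
from to import *
im=imaging.get_image("side")
cv2.imwrite("pics/rap1.png",cv2.resize(im[120:210,230:350,::-1],None,fx=6,fy=6,interpolation=cv2.INTER_CUBIC))
s=arm.observe(); P=s['position']; u=np.array([np.cos(1.35),np.sin(1.35),0]); y=np.array([u[1],-u[0],0])
for zt in (.045,.049):   # top plane if underside at 45 mm (rim on board) or 49
    c=np.array([P[0],P[1],zt])
    print(zt,((pix("side",[c+.05*u+.033*y,c+.05*u-.033*y,c-.05*u-.033*y])-[230,120]+.5)*6).round(0).tolist())
c=np.array([P[0],P[1],.015]); print('base',((pix("side",[c+.05*u+.033*y,c+.05*u-.033*y,c-.05*u-.033*y])-[230,120]+.5)*6).round(0).tolist())
```

```text
0.045 [[211.0, 358.0], [325.0, 435.0], [475.0, 319.0]]
0.049 [[211.0, 351.0], [326.0, 429.0], [476.0, 312.0]]
base [[209.0, 406.0], [321.0, 483.0], [468.0, 367.0]]
```

View pics/rap1.png

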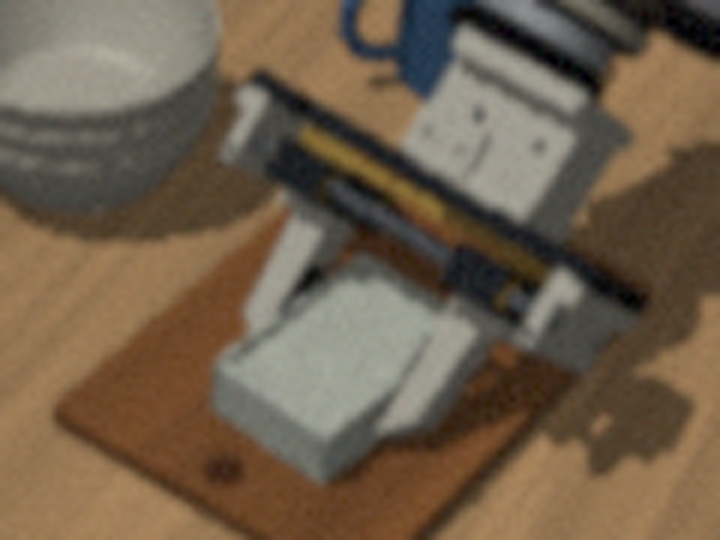

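The rim rests flat on the board (bottom corner at (323,483) in the crop matches the prediction for the board top). However, the mould has moved up about 3 mm in the jaws and the fingertips almost touch the board. With the mould resting there, I'll regrip 6 mm higher and harder.

>>> {"fn": "jog_arm", "kwargs": {"moves": [{"fingers": -0.7,"xyz": [0,0,0],"angular": [0,0,0]},{"fingers": -0.7,"xyz": [0,0,0],"angular": [0,0,0]},{"fingers": -0.7,"xyz": [0,0,0],"angular": [0,0,0]},{"fingers": -0.7,"xyz": [0.2,0,-0.2],"angular": [0,0,0]},{"fingers": -0.7,"xyz": [0.42,0,-0.42],"angular": [0,0,0]},{"fingers": -0.7,"xyz": [0.42,0,-0.42],"angular": [0,0,0]},{"fingers": 1,"xyz": [0.42,0,-0.42],"angular": [0,0,0]},{"fingers": 1,"xyz": [0.42,0,-0.42],"angular": [0,0,0]},{"fingers": 1,"xyz": [0.42,0,-0.42],"angular": [0,0,0]},{"fingers": 1,"xyz": [0.42,0,-0.42],"angular": [0,0,0]}], "grip_force": 60}}

```text
clock: 22.92
position: [0.5641, -0.1869, 0.0397]
ee_rot: [-1.977, -1.578, -0.817]
force: [0.4, -0.0, -1.2]
width: 0.713
```

```bash
python3 st.py
```

```text
22.93 [ 0.8   0.87 -0.28  1.66 -0.61  1.04  0.78] [ 0.5641 -0.1869  0.0397] F [ 0.4 -0.  -1.2] w 0.713
x [0.157 0.69  0.707] y [ 0.975 -0.221 -0.002] z [ 0.155  0.689 -0.708] tilt 45.0
```

Gripped exactly at rest height (0.0397). I'll lift 13 mm, which keeps the rim below the chocolates' tops, and read the weight.

>>> {"fn": "jog_arm", "kwargs": {"moves": [{"fingers": 1,"xyz": [0.4,0,-0.4],"angular": [0,0,0]},{"fingers": 1,"xyz": [0.92,0,-0.92],"angular": [0,0,0]},{"fingers": 1,"xyz": [0.92,0,-0.92],"angular": [0,0,0]},{"fingers": 1,"xyz": [0.92,0,-0.92],"angular": [0,0,0]}]}}

```text
clock: 23.42
position: [0.5641, -0.1869, 0.0529]
ee_rot: [-1.977, -1.579, -0.817]
force: [-0.6, -0.8, -2.2]
width: 0.715
```

>>> {"fn": "jog_arm", "kwargs": {"moves": [{"fingers": 1,"xyz": [-1.2,0,1.2],"angular": [0,0,0]},{"fingers": 1,"xyz": [-1.1,0,1.1],"angular": [0,0,0]}]}}

```text
clock: 23.68
position: [0.5645, -0.1873, 0.0368]
ee_rot: [-1.977, -1.578, -0.818]
force: [-0.4, -0.3, -1.4]
width: 0.713
```

>>> {"fn": "jog_arm", "kwargs": {"moves": [{"fingers": 1,"xyz": [0.4,0,-0.4],"angular": [0,0,0]},{"fingers": 1,"xyz": [1.1,0,-1.1],"angular": [0,0,0]},{"fingers": 1,"xyz": [1.1,0,-1.1],"angular": [0,0,0]},{"fingers": 1,"xyz": [1.1,0,-1.1],"angular": [0,0,0]}]}}

```text
clock: 24.18
position: [0.5641, -0.1869, 0.0528]
ee_rot: [-1.977, -1.579, -0.816]
force: [-0.1, 0.3, -2.6]
width: 0.712
```

The weight is unchanged, so I'll rap a little faster from 20 mm and then average several force readings.

>>> {"fn": "jog_arm", "kwargs": {"moves": [{"fingers": 1,"xyz": [0.28,0,-0.28],"angular": [0,0,0]},{"fingers": 1,"xyz": [0.28,0,-0.28],"angular": [0,0,0]},{"fingers": 1,"xyz": [-1.27,0,1.27],"angular": [0,0,0]},{"fingers": 1,"xyz": [-1.27,0,1.27],"angular": [0,0,0]},{"fingers": 1,"xyz": [-0.9,0,0.9],"angular": [0,0,0]},{"fingers": 1,"xyz": [-0.3,0,0.3],"angular": [0,0,0]},{"fingers": 1,"xyz": [-0.3,0,0.3],"angular": [0,0,0]}]}}

```text
clock: 25.05
position: [0.5642, -0.1869, 0.049]
ee_rot: [-1.977, -1.579, -0.817]
force: [-0.4, -0.4, -2.3]
width: 0.718
```

```bash
python3 st.py
cat > wt.py <<'E'
from h import *
F=[]
for i in range(12): im=imaging.get_image("side"); F.append(arm.observe()['force'][2])
print('Fz mean',np.mean(F).round(2),'sd',np.std(F).round(2))
cv2.imwrite("pics/last_side.png",im[:,:,::-1])
E
python3 wt.py
```

```text
25.05 [ 0.8   0.86 -0.28  1.66 -0.6   1.05  0.77] [ 0.5642 -0.1869  0.049 ] F [-0.4 -0.4 -2.3] w 0.718
x [0.157 0.69  0.707] y [ 0.975 -0.221 -0.001] z [ 0.155  0.689 -0.708] tilt 45.0
Fz mean -1.61 sd 0.5
```

Fz −1.61±0.15, against about −2.05 full, so some may be out. I'll set the mould down, regrip higher, and rap again.

>>> {"fn": "jog_arm", "kwargs": {"moves": [{"fingers": 1,"xyz": [-0.5,0,0.5],"angular": [0,0,0]},{"fingers": 1,"xyz": [-0.96,0,0.96],"angular": [0,0,0]},{"fingers": 1,"xyz": [-0.96,0,0.96],"angular": [0,0,0]},{"fingers": -0.7,"xyz": [-0.96,0,0.96],"angular": [0,0,0]},{"fingers": -0.7,"xyz": [-0.96,0,0.96],"angular": [0,0,0]},{"fingers": -0.7,"xyz": [-0.6,0,0.6],"angular": [0,0,0]},{"fingers": -0.7,"xyz": [-0.6,0,0.6],"angular": [0,0,0]},{"fingers": 1,"xyz": [-0.6,0,0.6],"angular": [0,0,0]},{"fingers": 1,"xyz": [-0.6,0,0.6],"angular": [0,0,0]},{"fingers": 1,"xyz": [-0.6,0,0.6],"angular": [0,0,0]},{"fingers": 1,"xyz": [-0.6,0,0.6],"angular": [0,0,0]}]}}

```text
clock: 27.02
position: [0.564, -0.1869, 0.0401]
ee_rot: [-1.977, -1.578, -0.817]
force: [0.0, -0.9, 2.0]
width: 0.715
```

>>> {"fn": "jog_arm", "kwargs": {"moves": [{"fingers": 1,"xyz": [0.5,0,-0.5],"angular": [0,0,0]},{"fingers": 1,"xyz": [1.1,0,-1.1],"angular": [0,0,0]},{"fingers": 1,"xyz": [1.1,0,-1.1],"angular": [0,0,0]},{"fingers": 1,"xyz": [-0.4,0,0.4],"angular": [0,0,0]},{"fingers": 1,"xyz": [-0.35,0,0.35],"angular": [0,0,0]},{"fingers": 1,"xyz": [0.1,0,-0.1],"angular": [0,0,0]},{"fingers": 1,"xyz": [0.6,0,-0.6],"angular": [0,0,0]},{"fingers": 1,"xyz": [0.6,0,-0.6],"angular": [0,0,0]}]}}

```text
clock: 28.02
position: [0.5641, -0.1868, 0.0487]
ee_rot: [-1.977, -1.579, -0.817]
force: [-0.0, -1.1, -1.7]
width: 0.717
```

```bash
python3 st.py;python3 wt.py; python3 st.py
```

```text
28.02 [ 0.8   0.86 -0.28  1.66 -0.6   1.05  0.78] [ 0.5641 -0.1868  0.0487] F [-0.  -1.1 -1.7] w 0.717
x [0.157 0.69  0.707] y [ 0.975 -0.22  -0.001] z [ 0.155  0.689 -0.708] tilt 45.0
Fz mean -1.68 sd 0.52
28.62 [ 0.8   0.86 -0.28  1.66 -0.61  1.05  0.78] [ 0.5641 -0.1869  0.0486] F [ 0.6 -0.1 -1.9] w 0.713
x [0.157 0.69  0.707] y [ 0.975 -0.221 -0.002] z [ 0.155  0.69  -0.707] tilt 45.0
```

Run:
```python
import cv2
im=cv2.imread("pics/last_side.png")
c=cv2.resize(im[155:210,245:330],None,fx=8,fy=8,interpolation=cv2.INTER_CUBIC)
cv2.imwrite("pics/gap1.png",cv2.convertScaleAbs(c,alpha=1.5))
```

```text
(no output)
```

View pics/gap1.png

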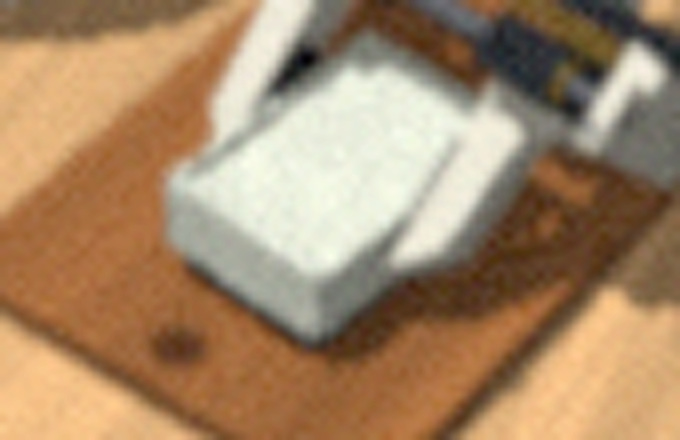

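The gap is too small to see into. I'll lift straight up 9 cm, smoothly, so the side camera can see underneath.

>>> {"fn": "jog_arm", "kwargs": {"moves": [{"fingers": 1,"xyz": [0.4,0,-0.4],"angular": [0,0,0]},{"fingers": 1,"xyz": [1.1,0,-1.1],"angular": [0,0,0]},{"fingers": 1,"xyz": [2.1,0,-2.1],"angular": [0,0,0]},{"fingers": 1,"xyz": [3.3,0,-3.3],"angular": [0,0,0]},{"fingers": 1,"xyz": [4.5,0,-4.5],"angular": [0,0,0]},{"fingers": 1,"xyz": [5.7,0,-5.7],"angular": [0,0,0]},{"fingers": 1,"xyz": [6.3,0,-6.3],"angular": [0,0,0]},{"fingers": 1,"xyz": [6.4,0,-6.4],"angular": [0,0,0]}]}}

```text
clock: 29.62
position: [0.5644, -0.187, 0.1397]
ee_rot: [-1.977, -1.579, -0.817]
force: [-0.0, -0.5, -1.2]
width: 0.713
```

```bash
python3 wt.py
python3 - <<'E'
from to import *
im=cv2.imread("pics/last_side.png")
cv2.imwrite("pics/und1.png",cv2.convertScaleAbs(cv2.resize(im[110:215,215:355],None,fx=5,fy=5,interpolation=cv2.INTER_CUBIC),alpha=1.4))
u=np.array([np.cos(1.35),np.sin(1.35),0]); y=np.array([u[1],-u[0],0]); c=np.array([.565,-.187,.029])
for a in(-1,1):
  for b in (-1,1): print(a,b,((pix("side",[c+a*.024*u+b*.0158*y])-[215,110]+.5)*5).round(0).tolist())
E
```

```text
Fz mean -1.65 sd 0.54
-1 -1 [[412.0, 346.0]]
-1 1 [[367.0, 317.0]]
1 -1 [[352.0, 392.0]]
1 1 [[308.0, 362.0]]
```

View pics/und1.png

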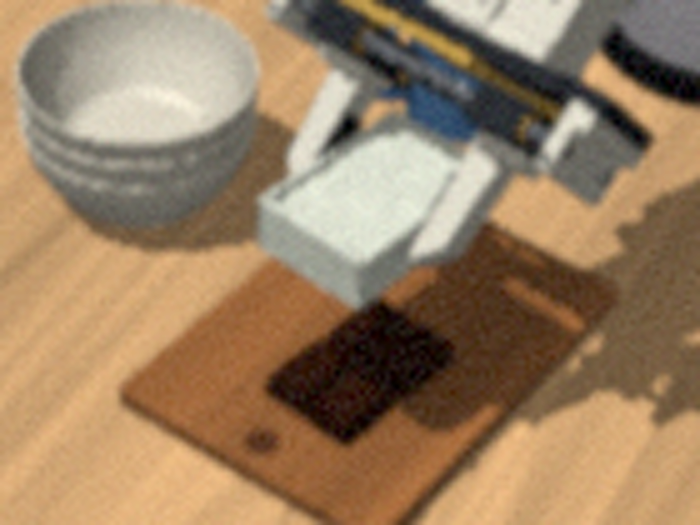

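All four predicted choc centres fall on one dark block, about 60 x 92 mm, lying on the board, and the mould looks empty. I'll check that numerically and work out the laying-down spot in front of the board's near-left corner.

Run:
```python
from to import *
im=cv2.imread("pics/last_side.png").astype(float)
g=cv2.GaussianBlur(im,(3,3),0).sum(2)/3
u=np.array([np.cos(1.35),np.sin(1.35),0]); y=np.array([u[1],-u[0],0]); c=np.array([.565,-.187,.029])
for a in(-1,1):
  for b in (-1,1):
    q=pix("side",[c+a*.024*u+b*.0158*y])[0]; print(a,b,g[int(round(q[1])),int(round(q[0]))].round(0))
print('shadowed board',g[110+330//5,215+480//5],'gap',[g[int(round(v)),int(round(w))].round(0) for w,v in pix("side",[c,c+.024*u,c-.024*u])])
q=arm.observe()['joints']
for a in ((.50,-.14,.14,1.42),(.42,-.10,.12,1.5),(.42,-.10,.022,1.5)):
    b=ok(*a,.785,0,q,1); q=b[1]; print(b[0]<1e-5,q.round(2))
to((.42,-.10,.12),1.5,45); to((.42,-.10,.10),1.35,45)
k=.64;print(world("top",np.array([(645,418),(615,560)])*k,.19).round(3))
```

```text
-1 -1 11.0
-1 1 20.0
1 -1 19.0
1 1 19.0
shadowed board 37.416666666666664 gap [np.float64(9.0), np.float64(14.0), np.float64(10.0)]
True [ 0.83  0.63 -0.29  1.83 -0.59  1.17  0.78]
True [ 0.85  0.58 -0.29  2.01 -0.58  1.1   0.92]
True [ 0.79  0.76 -0.21  2.02 -0.64  0.95  1.07]
xyz cm [  2.37 -15.98   5.1 ] ang [ 0.106  0.    -0.109]
xyz cm [  0.96 -15.98   6.51] ang [-0.     0.    -0.003]
[[ 0.392 -0.46   0.19 ]
 [ 0.179 -0.412  0.19 ]]
```

All four are confirmed: 11–20 against 37 for shadowed board. I'll carry the empty mould over.

>>> {"fn": "jog_arm", "kwargs": {"moves": [{"fingers": 1,"xyz": [0.2,-1.2,0],"angular": [0.01,0,-0.01]},{"fingers": 1,"xyz": [0.6,-4,0.5],"angular": [0.03,0,-0.03]},{"fingers": 1,"xyz": [1.1,-7.5,2],"angular": [0.05,0,-0.05]},{"fingers": 1,"xyz": [1.6,-11,3.4],"angular": [0.075,0,-0.075]},{"fingers": 1,"xyz": [2.1,-14,4.5],"angular": [0.095,0,-0.095]},{"fingers": 1,"xyz": [2.37,-15.7,5.1],"angular": [0.106,0,-0.109]},{"fingers": 1,"xyz": [2.37,-15.98,5.1],"angular": [0.106,0,-0.109]},{"fingers": 1,"xyz": [2.37,-15.98,5.1],"angular": [0.106,0,-0.109]}]}}

```text
clock: 31.22
position: [0.4209, -0.1009, 0.1202]
ee_rot: [-1.832, -1.706, -0.759]
force: [0.6, -1.0, -1.8]
width: 0.715
```

```bash
python3 st.py; python3 -c "
from to import *
to((.42,-.10,.024),1.5,45)"
```

```text
31.23 [ 0.86  0.61 -0.33  1.99 -0.58  1.05  0.89] [ 0.4209 -0.1009  0.1202] F [ 0.6 -1.  -1.8] w 0.715
x [0.05  0.706 0.706] y [ 0.997 -0.071  0.001] z [ 0.051  0.704 -0.708] tilt 44.9
xyz cm [-6.74 -0.11  6.87] ang [0.002 0.001 0.   ]
```

>>> {"fn": "jog_arm", "kwargs": {"moves": [{"fingers": 1,"xyz": [-1.5,0,1.5],"angular": [0,0,0]},{"fingers": 1,"xyz": [-3.5,-0.1,3.5],"angular": [0,0,0]},{"fingers": 1,"xyz": [-5.3,-0.1,5.4],"angular": [0,0,0]},{"fingers": 1,"xyz": [-6.3,-0.1,6.4],"angular": [0,0,0]},{"fingers": 1,"xyz": [-6.7,-0.1,6.8],"angular": [0,0,0]},{"fingers": 1,"xyz": [-6.74,-0.1,6.87],"angular": [0,0,0]},{"fingers": 1,"xyz": [-6.74,-0.1,6.87],"angular": [0,0,0]}]}}

```text
clock: 32.1
position: [0.4195, -0.0993, 0.0244]
ee_rot: [-1.83, -1.707, -0.759]
force: [0.2, 0.5, -1.6]
width: 0.718
```

>>> {"fn": "jog_arm", "kwargs": {"moves": [{"fingers": 1,"xyz": [-0.1,0,0.1],"angular": [0,0,0]},{"fingers": 1,"xyz": [-0.2,0,0.2],"angular": [0,0,0]},{"fingers": 1,"xyz": [-0.2,0,0.2],"angular": [0,0,0]}]}}

```text
clock: 32.48
position: [0.4191, -0.0991, 0.021]
ee_rot: [-1.83, -1.706, -0.758]
force: [0.0, 0.2, -1.0]
width: 0.715
```

```bash
python3 st.py
```

```text
32.48 [ 0.86  0.79 -0.33  2.01 -0.59  0.87  0.99] [ 0.4191 -0.0991  0.021 ] F [ 0.   0.2 -1. ] w 0.715
x [0.05  0.706 0.707] y [ 0.998 -0.07   0.   ] z [ 0.05   0.705 -0.707] tilt 45.0
```

>>> {"fn": "jog_arm", "kwargs": {"moves": [{"fingers": 1,"xyz": [-0.05,0,0.05],"angular": [0,0,0]},{"fingers": 1,"xyz": [-0.05,0,0.05],"angular": [0,0,0]},{"fingers": -0.5,"xyz": [-0.05,0,0.05],"angular": [0,0,0]},{"fingers": -1,"xyz": [-0.05,0,0.05],"angular": [0,0,0]},{"fingers": -1,"xyz": [-0.05,0,0.05],"angular": [0,0,0]},{"fingers": -1,"xyz": [-0.05,0,0.05],"angular": [0,0,0]},{"fingers": -1,"xyz": [0,0,-1.5],"angular": [0,0,0]},{"fingers": -1,"xyz": [0,0,-4],"angular": [0,0,0]},{"fingers": -1,"xyz": [0,0,-7.5],"angular": [0,0,0]},{"fingers": -1,"xyz": [2,0,-10],"angular": [0,0,0]},{"fingers": -1,"xyz": [6,0,-13],"angular": [0,0,0]},{"fingers": -1,"xyz": [11,0,-15],"angular": [0,0,0]}]}}

```text
clock: 33.98
position: [0.417, -0.1286, 0.2068]
ee_rot: [-1.834, -1.705, -0.758]
force: [0.9, -0.1, -0.7]
width: 1.001
```

```bash
python3 st.py
python3 - <<'E'
from h import *
a=imaging.get_image("top")[145:275,200:365,::-1]; b=imaging.get_image("side")[120:270,215:365,::-1]
a=cv2.resize(a,(462,364),interpolation=cv2.INTER_CUBIC); b=cv2.resize(b,(336,336),interpolation=cv2.INTER_CUBIC)
H=np.zeros((364,798,3),np.uint8); H[:,:462]=a; H[:336,462:]=b
cv2.imwrite("pics/fin.png",cv2.convertScaleAbs(H,alpha=1.3))
E
```

```text
33.98 [ 0.89  0.49 -0.31  1.89 -0.55  1.25  0.82] [ 0.417  -0.1286  0.2068] F [ 0.9 -0.1 -0.7] w 1.001
x [0.051 0.706 0.706] y [ 0.997 -0.073  0.   ] z [ 0.052  0.704 -0.708] tilt 44.9
```

View pics/fin.png

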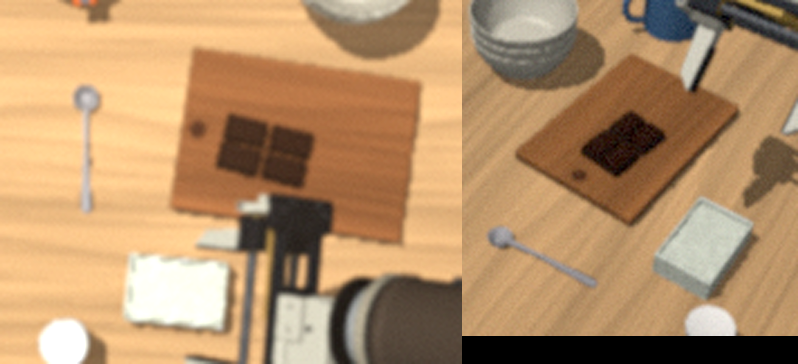

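The four chocolates lie flat on the board in their 2x2 pattern at about (265,150). The mould lies flat on bare table at (178,292), clear of the board, spoon and egg cup, and the gripper is well clear. I'll hand it in.

```bash
python3 -c "
from cell import job; print(job.sign_off())"
```

```text
the job is handed in; nothing more can be done
None
```

The four chocolates are out of the mould and lie flat on the board on their broad bases. The empty mould lies underside up on bare table in front of the board's near-left corner. I stood the mould on end, regripped it from the other side, inverted it over the board and rapped it four times. I handed the job in at about 34 s of the 69 s allowed, and sign-off gives no verdict.

**Last checks:** the final pictures show the chocolates in their 2x2 pattern on the board and the mould flat on the table. The spoon, egg cup and bowls in view look unmoved. I did not check the canister or poacher again at the end, or the mug beyond a partial view. The gripper was open and clear of everything.

**What went wrong or disagreed:**
- **Standing the mould on end:** the first swing stopped at a joint limit, 4° short, and I cured it by turning the tool the other way.
- **Rapping:** the mould slid 2–5 mm in the jaws on each rap. I regripped it twice while it rested on the board. The fingertips came to within about 0.5 mm of the board by calculation, and I could not rule out a light touch.
- **Weighing:** the weight readings were too noisy to tell how many chocolates were out, so I relied on the pictures.

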